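Feed a cutter rack past the sprung gate of its chute

ROBOT

A 6-joint arm with a two-finger parallel gripper is mounted at the origin on a cart in front of the work surface, level with it; the furniture and walls round the work are solid. World frame = base frame: x ahead of the robot, y to its left, z up, the work surface at z = 0. Lengths are in m, angles in rad, forces in N, time in s.
With the tool pointing down it reaches from about 0.4 to 0.825 m from the base axis. Payload 7 kg.
Tool frame: the origin (TCP) lies midway between the tips of the shut fingers; the grasp point (between the pads) lies 19 mm behind it; z points along the fingers, x is the direction in which the jaws open and shut, and the axes are right-handed (so a half turn about z gives the same grasp; the last joint's range is limited). The gripper opens to 88 mm and grips with 3 to 60 N. Pads are 19 mm wide; open, the fingers measure 130 mm over their backs; the gripper's body (78 mm by 193 mm) begins 47 mm behind the grasp point.
Start: joints at [1.544, 0.359, 0.012, 0, -1.224, -0.288], TCP at [0.209, 0.642, 0.227] pointing down, gripper open.
Joint ranges: [-3.07, 3.07], [-1.43, 2.12], [-1.02, 1.25], [-3.03, 1.67], [-3.05, -0], [-3.03, 3.03]. Speed limits (rad/s): [2.39, 2.39, 3.01, 3.14, 3.14, 3.14].

INTERFACE

Orientations are given as [roll, pitch, yaw] about the fixed x, y, z axes, in that order (R = Rz(yaw) Ry(pitch) Rx(roll)).
In Python, from station import status, eyes, workorder gives the robot as it stands.
- The arm moves only by the shell command python3 -m jog 'ROWS' [OPENING] [FORCE]. ROWS is JSON, a list of rows, each a list of 6 numbers: the shift along the world's x, y, z in mm, then the turn, a rotation vector about the world's x, y, z in rad. A call has 1 to 12 rows; each row shifts and turns the pose as measured when the row begins; what a row does not reach is not made up. A row lasts 1/10 s, in which the tool goes at most 50 mm and 8.59 degrees, less where a joint would pass 70% of its speed; a pose out of reach is approached as far as the arm can. A call with a gripper value outside its range is refused whole. OPENING is the opening, from 0 (shut) to 1 (fully open), set as the call begins (- or left out, the last holds). The fingers move at their own pace and stop on an object; FORCE is the grip in N (left out, the last holds). Time passes only in rows, so rows that do not move let the fingers close. It gives the time, the measured TCP pose, the force and the opening at its end, in the units of the state.
- status.get_state(): the state, without advancing time (a new reading comes with each control period).
- eyes.grab_frame(name): name is "scene" or "top"; returns the picture (400x640x3 uint8, blue, green, red); there is no depth.
- eyes.calibration(name): a dict with "camera_matrix" (3x3 intrinsics, pixels), "k1" (the pictures are not rectified: a ray, as slopes to the right and down, at radius r is drawn at 1 + k1 r^2 times it, then the intrinsics apply), "cam_to_world" (4x4, takes a point from camera to world coordinates). Camera axes: x right, y up, looking along -z (the intrinsics and any distortion apply to the point x, -y, -z); pixel columns grow to the right and rows downward; lengths in m; the calibration is good to about 2 mm. A picture is of the moment at which its call begins. calibration takes no time and is no camera call.
- workorder.job_done(): hands the job in, once; it reports no verdict.
The state is a dict: "t": time; "q": joint angles; "qd": joint speeds; "joint_efforts": joint torques, N m; "eef_pos": TCP position; "ee_rot": TCP orientation; "force": force on the tool from outside, world axes, zero at the start; "moment": the same for the moment, N m; "width": finger opening in m.
Only numpy, scipy, OpenCV 4.12 (cv2) and the standard library are available. Lean on these libraries where they do the work, as an engineer would, in place of code of your own. Each camera call takes 0.05 s, during which the arm holds its last target. There are 200 camera calls.

TASK

Push the loaded cutter rack along its chute, past the sprung gate, until it is fully home against the end stop. The gate must be held down: keep one fingertip on its long treadle bar, pressing it right down, while the other finger pushes the rack from behind past the gate; when the rack is home, take the hand away so that the gate springs up again behind it. Only push - do not lift or tip the rack - and leave the other things on the bench where they are.

Things in the scene. Friction and masses are not known exactly. Their poses are not given: they have to be found in the camera images.
- chute: Grey-painted metal chute fixed to the bench. Origin: on the bench, on the chute's centre line. +x: the way the rack travels; +y: towards the treadle and the robot. In its frame, mm: deck top z 40, from open end x -150 to the end stop's inner face x 210; two rails 6 thick, tops z 58, inner faces y -32 and 32; gate slot at x 50. Rack home: rack origin at x 155.
- rack: Loose wooden block 110 (along the chute) x 58 x 30 mm tall, with eight short steel cutter shanks in its top (52 mm tall in all), about 0.6 kg, on the chute's deck before the gate, 3 mm play each side. Origin: centre of its underside; x runs along the chute: nose at x = +55, flat rear face to push at x = -55 mm.
- gate (a joint): Gate hinge, rad: 0 = sprung up (closed), 0.32 = fully down (open, stop). A dark steel bar across the chute, chute x 44 to 56 mm, hinged beyond the far rail (chute y -50, z 36 mm, axis along x). Closed it slopes up and blocks the rack; fully down it is 2 mm below the deck. 0.6 to 1.5 N on the treadle presses it down; it springs back. The rack, once over it, keeps it down.
- treadle (a point): Centre of the top of the treadle, a flat bright steel bar 265 x 40 mm outside the near rail, carried by the gate. Fully down it is level: top at chute z 52, x -147 to 117, y 52 to 92 mm. Closed it tilts 0.32 rad, centre at z about 90, y about 61 mm.
- press (a point): Chute point (x 50, y 72, z 52 mm): where the treadle's top centre line lies over the gate when fully down. A hand straddling the near rail, one finger on the treadle, the other in the chute behind the rack, fits with finger centres 55 to 95 mm apart; the tip in the chute is then 12 mm above the deck.
- dark_tin: Bystander: open round dark tin, 87 mm wide, 36 tall; origin at the centre of its underside.
- hex_bolt: Bystander: steel hex bolt standing on its head, 52 mm tall; origin at the centre of its underside.
- oil_can: Bystander: copper oil can with a thin upright spout, 64 mm wide, 125 tall; origin at the centre of its underside.
- vee_block: Bystander: steel vee block, 57x51x34 mm; origin at the centre of its underside.
- ring_tin: Bystander: open round bright tin, 64 mm wide, 32 tall; origin at the centre of its underside.
- glue_bottle: Bystander: brown bottle with white cap, 36 mm wide, 75 tall; origin at the centre of its underside.

How it is judged:
On the way, in this order (a step that is already met when the one before it is completed fails the run):
1. a finger presses the gate open while the rack is still before it (value of joint gate above 0.27 rad and contact force between the fingers and gate above 0.2 N and x of rack in the frame of chute below -0.006 m), for 0.1 s.
2. a finger still holds the gate down as the rack's nose goes past it (value of joint gate above 0.27 rad and contact force between the fingers and gate above 0.2 N and x of rack in the frame of chute above 0.01 m), for 0.1 s.
At the end, for the whole second after the job is handed in: The rack lies flat on the deck, at rest, its nose within 7 mm of the end stop; the gate has sprung up behind it (within 0.05 rad of closed) (x of rack in the frame of chute between 0.148 and 0.16 m and z of rack in the frame of chute between 0.037 and 0.043 m and angle between rack's own z axis and vertical below 0.06 rad and angle between the x axis of rack and the x axis of chute, either way round below 0.12 rad and linear speed of rack below 0.01 m/s and value of joint gate below 0.05 rad); the robot touches nothing.
It fails at once if the rack is lifted off the deck (z of rack in the frame of chute above 0.052 m).
It fails at once if the rack is tipped (angle between rack's own z axis and vertical above 0.25 rad).
It fails at once if another thing on the bench is moved by more than 30 mm (distance of any of dark_tin, hex_bolt, oil_can, vee_block, ring_tin, glue_bottle from where it was at the start of the episode above 0.03 m).
It also fails if it takes over 48 s, if anything falls off the work surface, if the arm or the gripper's body presses on something with over 40 N, if the wrist force passes 120 N, or if a joint passes its speed limit or range.

## Working session

There is one attempt and no reset: what is moved stays moved. The work goes in short steps, Python scripts to look and compute and a shell command to move; the robot and the scene stay as the last step left them, time stands still between calls to the robot, and variables do not carry over. Pictures are saved under pics/ and viewed, about 8 in all and at most 12, crops included, and the job is handed in when it is done.

```bash
mkdir -p pics; cat > h.py <<'E'
import numpy as np, cv2
from station import status, eyes, workorder
def ray(cam,u,v):
    c=eyes.calibration(cam);K=np.array(c["camera_matrix"]);T=np.array(c["cam_to_world"])
    xd=np.array([(u-K[0,2])/K[0,0],(v-K[1,2])/K[1,1]]);x=xd.copy()
    for _ in range(20): x=xd/(1+c["k1"]*(x@x))
    return T[:3,3],T[:3,:3]@np.array([x[0],-x[1],-1])
def onz(cam,u,v,z):
    o,d=ray(cam,u,v);return o+d*(z-o[2])/d[2]
def proj(cam,p):
    c=eyes.calibration(cam);K=np.array(c["camera_matrix"]);T=np.array(c["cam_to_world"])
    q=T[:3,:3].T@(np.array(p)-T[:3,3]);s=np.array([q[0],-q[1]])/-q[2];s=s*(1+c["k1"]*(s@s))
    return K[:2,:2]@s+K[:2,2]
E
python3 - <<'E'
from h import *
for n in("top","scene"):
    cv2.imwrite(f"pics/{n}0.png",eyes.grab_frame(n)); print(n,eyes.calibration(n))
print(status.get_state())
E
```

```text
top {'camera_matrix': array([[376.74049945,   0.        , 319.7276085 ],
       [  0.        , 376.74049945, 202.44494134],
       [  0.        ,   0.        ,   1.        ]]), 'k1': -0.06972650566456266, 'cam_to_world': array([[-0.00653666,  0.98998699, -0.14100724,  0.45701887],
       [-0.99991315, -0.00485718,  0.01225145,  0.10890896],
       [ 0.01144388,  0.14107507,  0.98993276,  1.22547473],
       [ 0.        ,  0.        ,  0.        ,  1.        ]])}
scene {'camera_matrix': array([[360.82282377,   0.        , 318.47969869],
       [  0.        , 360.82282377, 198.33448498],
       [  0.        ,   0.        ,   1.        ]]), 'k1': -0.07783488659599312, 'cam_to_world': array([[-0.47828481,  0.65962184, -0.57977812,  0.08963536],
       [-0.87816277, -0.36568108,  0.30839502,  0.3718285 ],
       [-0.0085898 ,  0.65664022,  0.75415505,  0.75389476],
       [ 0.        ,  0.        ,  0.        ,  1.        ]])}
{'t': 0.1, 'q': array([ 1.54410206e+00,  3.59298360e-01,  1.11852902e-02, -3.04215588e-04,
       -1.22410971e+00, -2.88094036e-01]), 'qd': array([ 7.29466950e-04, -3.84098010e-04,  1.49546895e-03,  6.74257387e-04,
       -7.65925764e-05,  1.89972733e-03]), 'joint_efforts': array([-1.30810589e-03, -5.84164524e+01,  2.93751562e+01,  7.01568604e+00,
        1.01635815e-02, -5.67807808e-05]), 'eef_pos': array([0.20888644, 0.64141941, 0.22574324]), 'ee_rot': array([-3.14146154e+00, -1.44892976e-03, -1.88568830e+00]), 'force': array([ 0.31927216, -0.82137623, -0.53319931]), 'moment': array([0.02172358, 0.06542648, 0.00628081]), 'width': 0.08801060598663044}
```

View pics/top0.png

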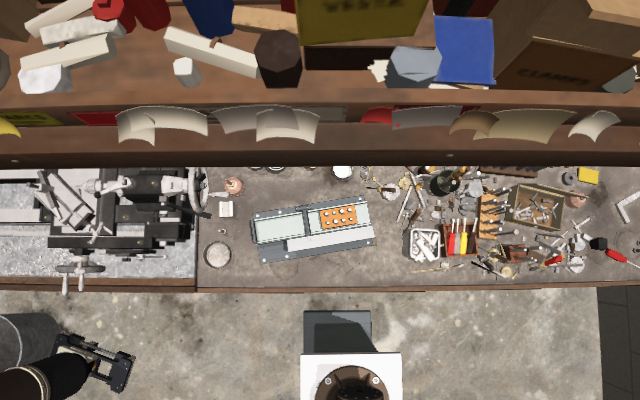

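View pics/scene0.png

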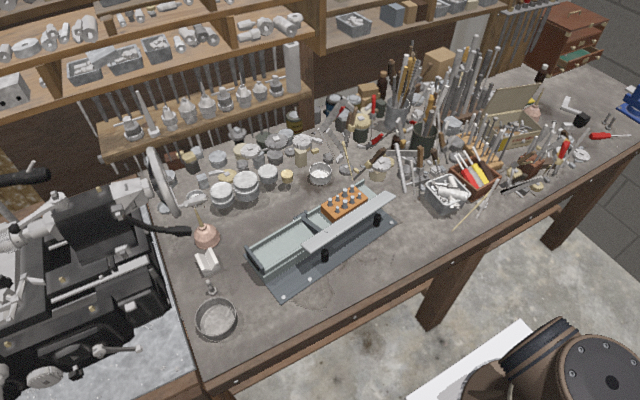

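The top view shows the chute at about (250–375, 195–262), with the rack (orange) at (338,217) towards the right, the gate at about (308,225), and the treadle on the robot's side. The rack travels left in the picture, which is world +y. I'll enlarge both views next.

```bash
python3 - <<'E'
from h import *
a=cv2.imread("pics/top0.png")[185:275,240:385]; b=cv2.imread("pics/scene0.png")[180:305,235:405]
cv2.imwrite("pics/top1.png",cv2.resize(a,None,fx=5.5,fy=5.5,interpolation=cv2.INTER_CUBIC))
cv2.imwrite("pics/scene1.png",cv2.resize(b,None,fx=4.7,fy=4.7,interpolation=cv2.INTER_CUBIC))
E
```

```text
(no output)
```

View pics/top1.png

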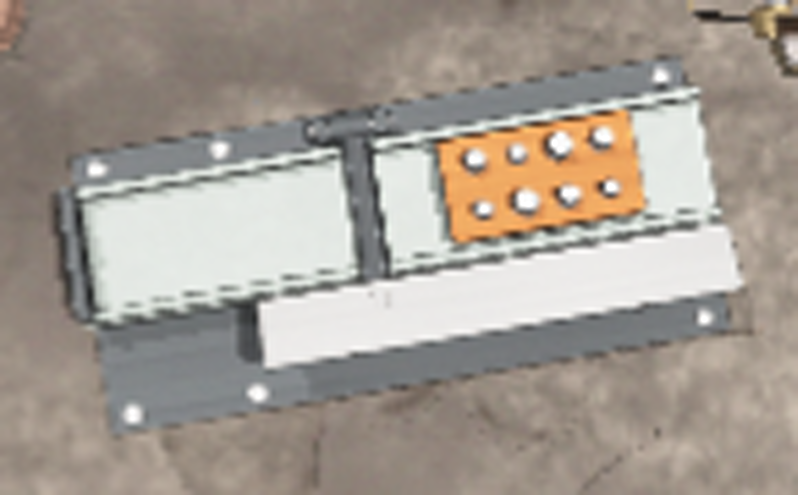

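View pics/scene1.png

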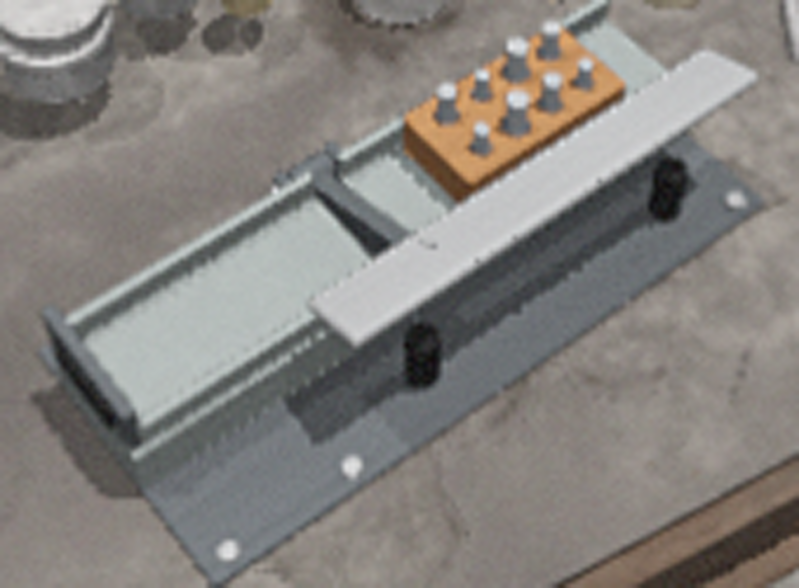

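```bash
python3 - <<'E'
from h import *
def P(a,z): return onz("top",240-.5+(a[0]+.5)/5.5,185-.5+(a[1]+.5)/5.5,z)
f0,f1=P((82,192),.058),P((697,92),.058); n0,n1=P((92,320),.058),P((718,217),.058)
for n,p in dict(f0=f0,f1=f1,n0=n0,n1=n1).items(): print(n,p.round(4))
print("len",np.linalg.norm(f1-f0),np.linalg.norm(n1-n0),"w",np.linalg.norm(f0-n0),np.linalg.norm(f1-n1))
d=(f0-f1)+(n0-n1); yaw=np.arctan2(d[1],d[0]); ex=np.array([np.cos(yaw),np.sin(yaw)]); ey=np.array([-ex[1],ex[0]])
cen=(f0+f1+n0+n1)[:2]/4; O=cen-ex*.03
print("yaw",yaw,"O by ends",O)
def C(p): q=p[:2]-O; return (np.array([q@ex,q@ey])*1000).round(1)
for a in((345,140),(372,135),(360,280),(388,275)): print("gate px",C(P(a,.045)))
for a in((258,303),(268,368),(723,228),(742,287)): 
  print("treadle", C(P(a,.0836)), C(P(a,.096)))
img=cv2.imread("pics/top0.png");hsv=cv2.cvtColor(img,cv2.COLOR_BGR2HSV)
m=cv2.inRange(hsv,(8,120,120),(22,255,255));m[:185]=0;m[275:]=0;m[:,:310]=0;m[:,375:]=0
m=cv2.morphologyEx(m,cv2.MORPH_CLOSE,np.ones((5,5)))
c=max(cv2.findContours(m,0,1)[0],key=cv2.contourArea);r=cv2.minAreaRect(c);print(r)
for p in cv2.boxPoints(r): print("rack corner",C(onz("top",p[0],p[1],.07)))
for a in((436,141),(452,242),(645,210),(630,110)): print("rack hand",C(P(a,.07)))
# scene cross-check: chute points
np.save("O.npy",np.r_[O,yaw])
for q in((210,-35,58),(-150,-35,58),(210,35,58),(155,0,40),(50,-32,42)):
  w=np.r_[O+ex*q[0]/1e3+ey*q[1]/1e3,q[2]/1e3]; s=proj("scene",w); print(q,"scene1 px",((s-[235,180])*4.7).round())
w=np.r_[O+ex*.05+ey*.072,.052];print("press",w)
E
```

```text
f0 [0.5707 0.2977 0.058 ]
f1 [ 0.6262 -0.0518  0.058 ]
n0 [0.4986 0.291  0.058 ]
n1 [ 0.5546 -0.0621  0.058 ]
len 0.3539668076232556 0.3574829024037123 w 0.07246221104917583 0.07230654281417369
yaw 1.7281342723675592 O by ends [0.56721426 0.08906484]
gate px [ 54.3 -43. ]
gate px [ 38.5 -43.4]
gate px [58.4 37.5]
gate px [42.3 37.3]
treadle [115.   43.2] [114.1  43.8]
treadle [115.   79.1] [114.1  79.4]
treadle [-144.9   44.1] [-142.9   44.8]
treadle [-149.4   77.9] [-147.4   78.2]
((337.8354187011719, 216.5456085205078), (18.5538330078125, 35.03480529785156), 80.21759033203125)
rack corner [  3.2 -30.5]
rack corner [-105.5  -31.5]
rack corner [-105.1   26. ]
rack corner [ 2.9 26.8]
rack hand [  3.5 -31.1]
rack hand [ 4.  26.4]
rack hand [-105.6   26.3]
rack hand [-107.3  -30.7]
(210, -35, 58) scene1 px [ 61. 322.]
(-150, -35, 58) scene1 px [609.  -5.]
(210, 35, 58) scene1 px [137. 422.]
(155, 0, 40) scene1 px [198. 332.]
(50, -32, 42) scene1 px [330. 187.]
press [0.48826913 0.12716559 0.052     ]
```

```bash
python3 -m jog '[[6,-44,6,0,0,-0.06],[6,-44,6,0,0,-0.06],[6,-44,6,0,0,-0.06],[6,-44,6,0,0,-0.06],[6,-44,0,0,0,-0.06],[22,-33,0,0,0,-0.06],[22,-33,0,0,0,-0.06],[22,-33,0,0,0,-0.06],[22,-33,0,0,0,-0.06],[22,-33,0,0,0,-0.06],[22,-33,0,0,0,-0.06],[22,-33,0,0,0,-0.06]]' 0.61 10
```

```text
t: 1.3
eef_pos: [0.393, 0.1731, 0.244]
ee_rot: [-3.141, -0.008, -2.626]
force: [1.3, 1.2, 0.4]
width: 0.0534
```

```bash
python3 -m jog '[[23,-31,-6,0,0,-0.05],[23,-31,-6,0,0,-0.05],[23,-31,-6,0,0,-0.05],[23,-31,-6,0,0,-0.05],[23,-31,-6,0,0,-0.05],[23,-31,-6,0,0,-0.05],[15,-22,-6,0,0,-0.05],[0,0,0,0,0,0]]'
python3 - <<'E'
from h import *
s=status.get_state();O=np.load("O.npy");y=O[2];R=np.array([[np.cos(y),np.sin(y)],[-np.sin(y),np.cos(y)]])
print("chute",R@(s["eef_pos"][:2]-O[:2])*1000,s["eef_pos"],s["ee_rot"],"force",s["force"],"yaw err",s["ee_rot"][2]-(y+np.pi/2-2*np.pi))
t=np.r_[O[:2]+R.T@[-.131,.036],0];print("to go",(t-s["eef_pos"])*1000)
E
```

```text
t: 2.1
eef_pos: [0.551, -0.0492, 0.1987]
ee_rot: [-3.141, -0.009, -2.997]
force: [-0.6, 0.2, -0.2]
width: 0.0535
chute [-133.99382379   37.66580376] [ 0.55100914 -0.04917572  0.19871752] [-3.14142486 -0.0094143  -2.99739992] force [-0.61934434  0.20737242 -0.16822181] yaw err -0.013145215491828566
to go [   1.17612656    3.21785789 -198.71751779]
```

```bash
python3 -m jog '[[1,3,-30,0,0.009,0.013],[0,0,-30,0,0,0],[0,0,-24,0,0,0],[0,0,0,0,0,0]]'
python3 - <<'E'
from h import *
cv2.imwrite("pics/s2.png",cv2.resize(np.vstack([eyes.grab_frame("scene")[130:310,220:460],eyes.grab_frame("top")[160:280,220:460]]),None,fx=2,fy=2,interpolation=cv2.INTER_CUBIC))
print(status.get_state()["eef_pos"])
E
```

```text
t: 2.5
eef_pos: [0.5514, -0.047, 0.112]
ee_rot: [3.14, -0.019, -2.986]
force: [-0.9, 0.8, 0.0]
width: 0.053
[ 0.55375866 -0.04671356  0.11537829]
```

View pics/s2.png

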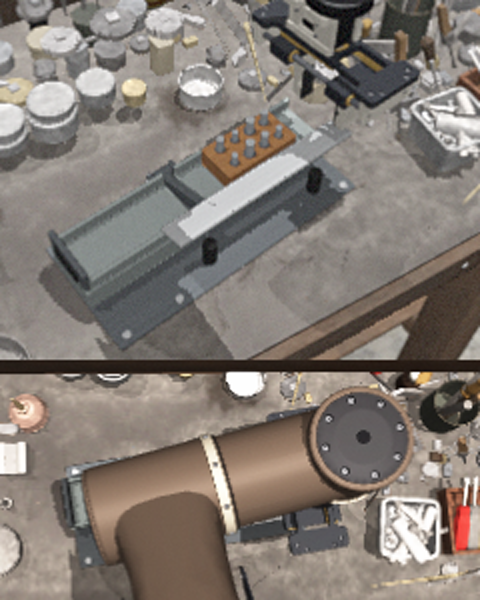

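```bash
python3 - <<'E'
from h import *
im=eyes.grab_frame("scene")[120:250,310:460]
im=cv2.resize(im,None,fx=4.5,fy=4.5,interpolation=cv2.INTER_CUBIC)
s=status.get_state();O=np.load("O.npy");y=O[2];ex=np.array([np.cos(y),np.sin(y),0]);ey=np.array([-ex[1],ex[0],0])
p=s["eef_pos"]
for k in(0,.037,-.037):
    u=(proj("scene",p+ey*k)-[310,120])*4.5; print(k,u.round()); cv2.circle(im,tuple(int(v) for v in u),5,(0,0,255),1)
cv2.imwrite("pics/s3.png",im);print(p,s["ee_rot"])
E
```

```text
0 [316. 277.]
0.037 [364. 317.]
-0.037 [269. 239.]
[ 0.55452448 -0.0466252   0.11629847] [ 3.14069661 -0.01161901 -2.98477159]
```

View pics/s3.png

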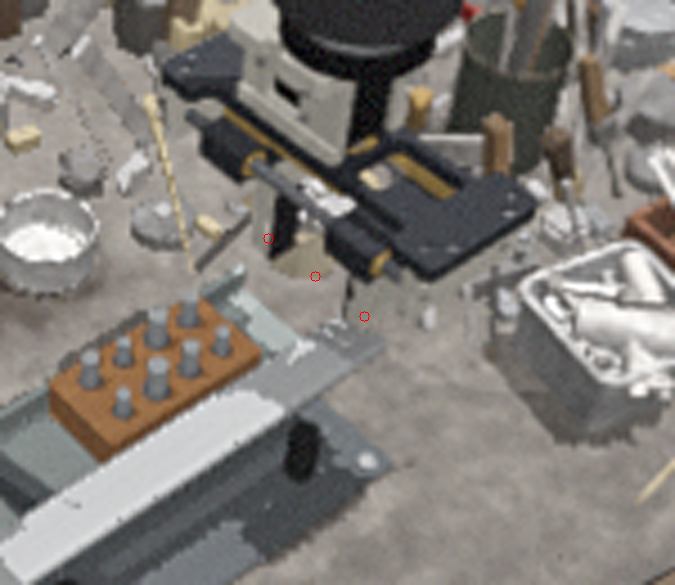

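```bash
python3 -m jog '[[-2,0,-12,0,-0.01,0],[0,0,-12,0,0,0],[0,0,-12,0,0,0],[0,0,-12,0,0,0],[0,0,-9,0,0,0],[0,0,0,0,0,0],[0,0,0,0,0,0]]'; cat > c.py <<'E'
from h import *
s=status.get_state();O=np.load("O.npy");y=O[2];R=np.array([[np.cos(y),np.sin(y)],[-np.sin(y),np.cos(y)]])
print("chute",R@(s["eef_pos"][:2]-O[:2])*1000,s["eef_pos"],s["ee_rot"],"F chute",R@s["force"][:2],s["force"][2])
E
python3 c.py
```

```text
t: 3.35
eef_pos: [0.5567, -0.0453, 0.0622]
ee_rot: [-3.141, 0.008, -2.982]
force: [-0.1, 1.1, 1.2]
width: 0.0533
chute [-131.07275877   31.44951218] [ 0.55669095 -0.0453167   0.06220612] [-3.14071937  0.00807547 -2.98227125] F chute [ 1.06411927 -0.11109331] 1.2017765164391656
```

```bash
python3 -m jog '[[-4,-1,-4,0,0,0],[-1,0,-4,0,0,0],[0,0,-2,0,0,0],[0,0,-2,0,0,0],[0,0,0,0,0,0]]'; python3 c.py
```

```text
t: 3.85
eef_pos: [0.5524, -0.0464, 0.0515]
ee_rot: [-3.14, 0.01, -2.981]
force: [-3.1, 1.1, 10.2]
width: 0.0534
chute [-131.49129526   35.84495538] [ 0.55241538 -0.04641879  0.05148915] [-3.1401169   0.01039069 -2.98146376] F chute [1.5368508 2.9233331] 10.178561606398382
```

```bash
python3 -m jog '[[-1.3,8,0,0,0,0],[-1.3,8,0,0,0,0],[-1.3,8,0,0,0,0],[-1.3,8,0,0,0,0],[-1.3,8,0,0,0,0]]'; python3 c.py
```

```text
t: 4.35
eef_pos: [0.5461, -0.0083, 0.0527]
ee_rot: [-3.136, 0.011, -2.983]
force: [1.1, -6.0, 1.9]
width: 0.0536
chute [-92.80165374  36.12731881] [ 0.54607424 -0.00825129  0.05267173] [-3.13649687  0.01056111 -2.98292211] F chute [-6.12600042 -0.17690591] 1.8581008420644711
```

```bash
python3 -m jog '[[-1.3,8,-1.5,-0.005,0,0],[-1.3,8,-1,0,0,0],[-1.3,8,-0.6,0,0,0],[-1.3,8,-0.6,0,0,0],[-1.3,8,-0.6,0,0,0]]'; python3 c.py
```

```text
t: 4.85
eef_pos: [0.5414, 0.0275, 0.0523]
ee_rot: [-3.123, 0.012, -2.982]
force: [1.9, -9.6, 6.8]
width: 0.0532
chute [-56.71516028  35.18261802] [0.54135289 0.02753748 0.05225259] [-3.12253977  0.01158126 -2.98213479] F chute [-9.74935603 -0.39666937] 6.819347980123789
```

```bash
python3 -m jog '[[-1.5,8,-0.8,0.012,0,0],[-1.5,8,-0.8,0.006,0,0],[-1.5,8,-0.8,0.002,0,0],[-1.5,8,-0.8,0.002,0,0],[-1.5,8,-0.8,0.002,0,0]]'; python3 c.py
```

```text
t: 5.35
eef_pos: [0.5349, 0.0625, 0.0519]
ee_rot: [-3.137, 0.015, -2.98]
force: [1.9, -12.2, 9.0]
width: 0.0535
chute [-21.17481567  36.03436745] [0.53494286 0.06250537 0.05193195] [-3.13699869  0.01538945 -2.98042911] F chute [-1.23741962e+01  1.70890795e-03] 8.951153869020327
```

```bash
python3 -m jog '[[-1.4,8,-0.7,0.002,0,0],[-1.4,8,-0.7,0.002,0,0],[-1.4,8,-0.7,0.002,0,0],[-1.4,8,-0.7,0.002,0,0],[-1.4,8,-0.7,0.002,0,0],[-1.4,8,-0.7,0.002,0,0]]'; python3 c.py
python3 - <<'E'
from h import *
cv2.imwrite("pics/s4.png",cv2.resize(eyes.grab_frame("scene")[130:310,220:460],None,fx=3,fy=3,interpolation=cv2.INTER_CUBIC))
E
```

```text
t: 5.95
eef_pos: [0.5269, 0.1031, 0.052]
ee_rot: [-3.136, 0.015, -2.979]
force: [2.1, -11.8, 9.6]
width: 0.0531
chute [20.14825346 37.59721294] [0.52692443 0.10307313 0.05195179] [-3.13571719  0.01497321 -2.97875754] F chute [-12.0259925   -0.18082318] 9.60704183028565
```

View pics/s4.png

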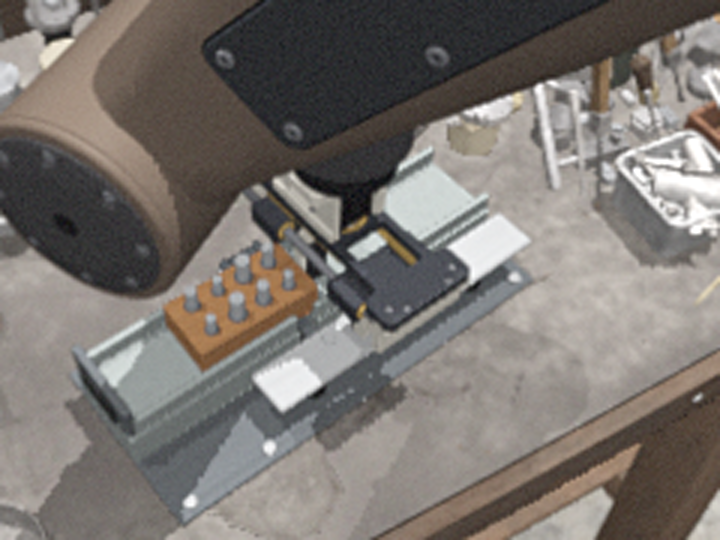

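The view shows the rack (orange, at 240,310) past the gate and being pushed squarely, with the treadle held down.

```bash
python3 -m jog '[[-1.2,8,-0.7,0.003,0,0],[-1.2,8,-0.7,0.003,0,0],[-1.2,8,-0.7,0.003,0,0],[-1.2,8,-0.7,0.003,0,0],[-1.2,8,-0.7,0.002,0,0],[-1.2,8,-0.7,0.002,0,0],[-1.2,8,-0.7,0.002,0,0],[-1.2,8,-0.7,0.002,0,0]]'; python3 c.py; python3 -m jog '[[-0.8,5,-0.6,0.002,0,0],[-0.8,5,-0.6,0.002,0,0]]'; python3 c.py
```

```text
t: 6.8
eef_pos: [0.5166, 0.1553, 0.052]
ee_rot: [-3.136, 0.012, -2.978]
force: [3.4, -12.6, 9.6]
width: 0.0537
chute [73.31351741 39.59463019] [0.51662124 0.15526872 0.05197584] [-3.13552623  0.01204152 -2.97803985] F chute [-12.94078247  -1.36124609] 9.602230740860456
t: 7.0
eef_pos: [0.5154, 0.1626, 0.052]
ee_rot: [-3.135, 0.012, -2.978]
force: [4.4, -10.5, 6.6]
width: 0.0536
chute [80.79937457 39.67665397] [0.51536727 0.16264926 0.05203102] [-3.13497114  0.01216798 -2.97786719] F chute [-11.04397378  -2.72002873] 6.609996423719297
```

```bash
for i in 1 2 ; do :; done; python3 -m jog '[[-0.6,5,-0.8,0.002,0,0],[-0.6,5,-0.8,0.002,0,0]]'; python3 c.py; python3 -m jog '[[-0.6,4,-0.6,0.002,0,0]]'; python3 c.py
```

```text
t: 7.2
eef_pos: [0.5144, 0.1691, 0.052]
ee_rot: [-3.133, 0.012, -2.978]
force: [2.3, -14.5, 12.0]
width: 0.0533
chute [87.31204623 39.59806826] [0.51442442 0.1690938  0.05198158] [-3.13330512  0.01161489 -2.9778016 ] F chute [-14.70037459   0.04961518] 11.9984066912281
t: 7.3
eef_pos: [0.5142, 0.1696, 0.0522]
ee_rot: [-3.13, 0.011, -2.979]
force: [16.0, -30.7, 6.7]
width: 0.0533
chute [87.89697801 39.76132827] [0.51417152 0.16964592 0.05215978] [-3.13022192  0.01061798 -2.97859573] F chute [-32.77721704 -10.96044184] 6.664502368068146
```

The force jumped to 33 N at about x 88, so the rack is at the end stop. I'll back off a little and lift.

```bash
python3 -m jog '[[0.8,-5,0,0,0,0],[0,0,10,0,0,0],[0,0,15,0,0,0],[0,0,20,0,0,0],[0,0,30,0,0,0],[0,0,30,0,0,0],[0,0,30,0,0,0],[-20,-40,10,0,0,0],[-20,-40,0,0,0,0],[-20,-40,0,0,0,0],[-10,-40,0,0,0,0],[0,-40,0,0,0,0]]'; python3 -m jog '[[0,-40,0,0,0,0],[0,-40,0,0,0,0],[0,-40,0,0,0,0],[0,0,0,0,0,0],[0,0,0,0,0,0]]'
python3 - <<'E'
from h import *
t=eyes.grab_frame("top");s=eyes.grab_frame("scene");cv2.imwrite("pics/t5.png",t)
cv2.imwrite("pics/s5.png",cv2.resize(np.vstack([s[150:310,170:430],t[170:280,190:450]]),None,fx=2.2,fy=2.2,interpolation=cv2.INTER_CUBIC))
O=np.load("O.npy");y=O[2];R=np.array([[np.cos(y),np.sin(y)],[-np.sin(y),np.cos(y)]])
m=cv2.inRange(cv2.cvtColor(t,cv2.COLOR_BGR2HSV),(8,120,120),(22,255,255));m[:185]=0;m[275:]=0;m[:,:240]=0;m[:,375:]=0
m=cv2.morphologyEx(m,cv2.MORPH_CLOSE,np.ones((5,5)))
c=max(cv2.findContours(m,0,1)[0],key=cv2.contourArea)
for p in cv2.boxPoints(cv2.minAreaRect(c)): print(R@(onz("top",p[0],p[1],.07)[:2]-O[:2])*1000)
E
```

```text
t: 8.5
eef_pos: [0.4395, -0.0323, 0.2071]
ee_rot: [-3.136, 0.014, -2.968]
force: [1.2, 0.3, -0.4]
width: 0.0534
t: 9.0
eef_pos: [0.4371, -0.1577, 0.21]
ee_rot: [-3.139, 0.019, -2.97]
force: [-0.5, 0.8, 0.2]
width: 0.0536
[207.58705624 -31.51436653]
[ 96.79738572 -26.6078093 ]
[98.92015849 31.09855862]
[208.98538836  26.17227555]
```

View pics/s5.png

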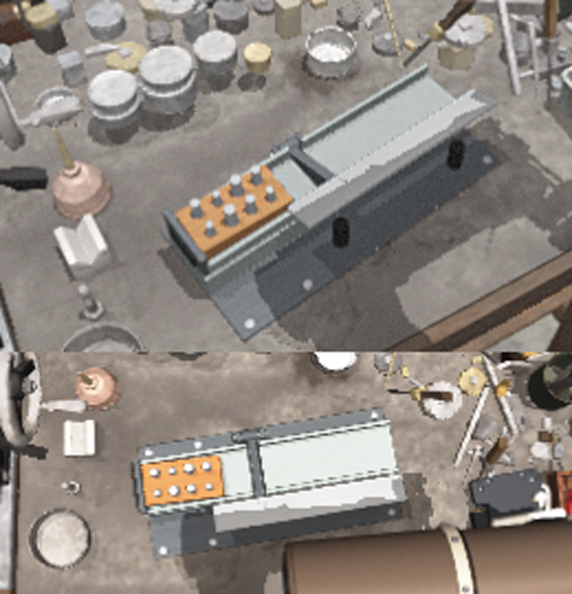

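The pictures show the rack against the end stop (at 185,480 in the lower half), with its centre measured at x ≈ 153 mm. The gate bar is sloping up again behind it, the bystanders are where they were, and the arm is clear.

```bash
python3 -c "
from station import workorder
print(workorder.job_done())"
```

```text
the job is handed in; nothing more can be done
None
```

The rack is home against the end stop, the gate has sprung up behind it, and I handed the job in after about 9 s of robot time.

**What I did:** I straddled the near rail with one finger on the treadle and the other behind the rack. The treadle was pressed to its stop, with about 10 N of vertical force and the tip at z 51.5 mm. I then pushed the rack about 205 mm with the treadle held down. At the end the push force jumped to 33 N. I then backed off 5 mm, lifted straight up and moved clear.

**Last checks:**
- **Rack position:** its centre measured x ≈ 153 mm and its nose about 208 mm, inside the 148–160 mm window for the centre.
- **Rack angle:** the outline looks turned about 0.04 rad in the chute, within the 0.12 limit.
- **Gate and surroundings:** in the picture the gate is up, the nearby bystanders look unmoved, and the hand is clear. I judged the gate and bystanders by eye; I did not measure them.
- **Disagreement:** my rail-length measurement came out about 4 mm short of the stated 360 mm, so chute positions are good to about 2 mm.
- **Low press force:** vertical force dipped to 1.9 N for one reading while the rack was still before the gate. I corrected it, and it read about 7 N as the nose went past.

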